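Pump up an air-spring mount until the indicator pin stands fully out

TASK

Inflate the rubber air-spring mount: with your fingertips press the black mushroom knob of the hand pump down through a full stroke and let it spring all the way up, again and again, until the steel indicator pin stands fully out of its block with its narrow waist showing. Do not grip the knob or force it hard against its stop, do not touch the pin or press the small steel release button, and leave the loose parts on the bench alone. Finish with the knob let up.

Things in the scene. Friction and masses are not known exactly. Their poses are not given: they have to be found in the camera images.
- station: inflation station bolted to the bench, cannot move: aluminium base plate 130 mm (its x) by 320 mm (its y), 12 mm thick. Origin at bench level under the pump axis, z up. Along y stand the rubber bellows (y = +115 mm), the grey round hand pump (y = 0, 56 mm wide, top at 108 mm) and the indicator block (y = -95 mm). Copper pipes run low on its +x side.
- bellows_top (a point): top of the black rubber bellows air spring: 92 mm wide, 98 mm tall.
- collar_top (a point): top of the steel collar (24 mm wide, 4 mm tall) the pin comes out of, 86 mm above the bench, on the dark steel indicator block (50 by 46 mm, top at 82 mm).
- pump_knob: origin: centre of the flat top of the pump's black mushroom knob (48 mm wide, flat part 40 mm wide, 16 mm thick, on a 14 mm stem). 165 mm above the bench when up; moves straight down with the plunger. Its axes are the station's.
- plunger (a joint): plunger travel in m: 0 up, 0.030 pressed right down to its stop. A spring returns it: about 4 N at the top to 12 N at the bottom. A stroke counts only if the knob is pressed deeper than about 0.024 and before that had come back up to within about 0.006 of its top.
- indicator_pin: upright steel indicator pin, 12 mm diameter, in the indicator block. Origin on its axis, 4 mm below its top: 82 mm above the bench when in (pin top level with the collar), 122 mm when fully out. Its waist, 7 mm thick and 7 mm long, lies 30 to 37 mm below its top and clears the collar only when the pin is fully out.
- pin (a joint): how far the pin stands out in m: 0 in, 0.040 fully out. It may start partly out (up to 0.012). Each good stroke ratchets it up by 0.008 (the first stroke by 0.003 to 0.012), while the knob goes down; it stays up by itself. Four or five good strokes are needed; once fully out further strokes do nothing to it.
- bleed_top (a point): top of the release button, a plain steel button 18 mm in diameter on a low dark housing 34 mm in diameter, top about 34 mm above the bench, on the base plate at station x = -42, y = -42 mm. Not to be pressed.
- bleed (a joint): release button travel in m: 0 up, 0.006 pressed.
- buffer: loose bystander: black rubber buffer 50 mm wide, 35 mm tall, with an upright steel stud to 63 mm. Origin at the centre of its underside.
- dome_mount: loose bystander: steel dome-shaped machine mount, flange 84 mm wide, 46 mm tall. Origin at the centre of its underside.
- spacer: loose bystander: black rubber ring 48 mm wide, 22 mm tall, 22 mm hole. Origin at the centre of its underside.
- wrench: loose bystander: steel wrench, about 180 mm long, lying flat on the bench. Origin near mid length.

How it is judged (in metres and radians):
On the way, in this order (a step that is already met when the one before it is completed fails the run):
1. the knob is pressed down through a full stroke (value of joint plunger above 0.022 m), for 0.02 s.
2. the knob is let back up (value of joint plunger below 0.008 m), for 0.05 s.
3. by further strokes the pin is raised fully out (value of joint pin above 0.036 m), for 0.2 s.
At the end, for the whole second after the job is handed in: the pin stands more than 36 mm out (40 is full), the knob is back up (within 3 mm of its top), the release button is up, and every loose part lies still within 30 mm of where it began (value of joint pin above 0.036 m and value of joint plunger below 0.003 m and value of joint bleed below 0.002 m and distance of each of buffer, dome_mount, spacer, wrench from where it was at the start of the episode below 0.03 m and linear speed of each of buffer, dome_mount, spacer, wrench below 0.02 m/s); the robot touches nothing.
It fails at once if the pin is touched or pulled by the robot (contact force between any of the fingers, the arm and indicator_pin above 1 N).
It fails at once if the release button is pressed (3 mm or more) (value of joint bleed above 0.003 m).
It fails at once if the knob is gripped or forced: more than 45 N on it (contact force between the arm and pump_knob above 45 N).
It fails at once if a loose part is lifted, carried or pushed more than 30 mm (distance of any of buffer, dome_mount, spacer, wrench from where it was at the start of the episode above 0.03 m).
It also fails if it takes over 42 s, if anything falls off the work surface, if the arm or the gripper's body presses on something with over 40 N, if the wrist force passes 120 N, or if a joint passes its speed limit or range.

ROBOT

A 6-joint arm with a two-finger parallel gripper is mounted at the origin on the work surface. World frame = base frame: x ahead of the robot, y to its left, z up, the work surface at z = 0. Lengths are in mm, angles in rad, forces in N, time in s.
With the tool pointing down it reaches from about 350 to 875 mm from the base axis. Payload 4.2 kg.
Tool frame: the origin (TCP) lies at the very end of the fingers, on their centre line; the grasp point (between the pads) lies 19 mm behind it; z points along the fingers, y is the line along which they close (so a half turn about z gives the same grasp; the last joint's range is limited). The gripper opens to 85 mm and grips with 20 to 120 N. Pads are 22 mm wide; open, the fingers measure 114 mm over their backs; the gripper's body (76 mm by 85 mm) begins 54 mm behind the grasp point. The pads swing forward as they close: fully open they stand 13 mm farther back than shut.
Start: joints at [-0.954, 0.385, 0.008, 0, -1.194, -0.259], TCP at [218.898, -585.391, 231.312] pointing down, gripper open.
Joint ranges: [-3.14, 3.14], [-1.21, 2.06], [-1.07, 1.41], [-3.16, 2.05], [-2.99, -0.16], [-3.1, 3.1]. Speed limits (rad/s): [2.79, 2.79, 3.14, 3.14, 3.14, 3.14].

INTERFACE

Orientations are given as a unit quaternion [x, y, z, w].
In Python, from bench import arm, optics gives the robot as it stands. The module is installed in compiled form; this text tells all that it offers.
- The arm moves only by the tool step_arm, never from a script. Its argument "motion" is a list of rows, each an object with "dr": the turn, a rotation vector about the tool's x, y, z in units of 8 degrees (1.0 is 8 degrees), a list of three; "slide": the shift along the tool's x, y, z in mm, a list of three; "jaw": the finger opening in mm, from 0 to 85.4. A call has exactly 8 rows; each row is the pose to reach, as a shift and turn from the pose commanded when the call began, along the tool's axes at that moment; what a row does not reach only later rows make up. A row lasts 1/8 s, in which the tool goes at most 62.5 mm and 10.7 degrees, less where a joint would pass 70% of its speed; a pose out of reach is approached as far as the arm can. A call with a gripper value outside its range is refused whole. The fingers move at their own pace and stop on an object; the grip force is fixed at half the most. Time passes only in rows, so rows that repeat a pose let the fingers close, or fill a call up. It gives the time, the measured TCP pose, the force, the opening and the grip force at its end, in the units of the state.
- arm.read_state(): the state, without advancing time (a new reading comes with each control period).
- optics.get_image(name): name is "scene" or "top"; returns the picture (420x560x3 uint8, blue, green, red); there is no depth.
- optics.camera_info(name): a dict with "camera_matrix" (3x3 intrinsics, pixels), "view" (4x4, takes a point from world to camera coordinates). Camera axes: x right, y up, looking along -z (the intrinsics and any distortion apply to the point x, -y, -z); pixel columns grow to the right and rows downward; lengths in mm; the calibration is good to about 2 mm. A picture is of the moment at which its call begins. camera_info takes no time and is no camera call.
- arm.job_done(): hands the job in; it is judged then, once.
The state is a dict: "clock": time; "joints": joint angles; "joint_vel": joint speeds; "joint_efforts": joint torques, N m; "position": TCP position; "ee_rot": TCP orientation; "contact_force": force on the tool from outside, world axes, zero at the start; "wrist_torque": the same for the moment, N m; "gripper_width": finger opening in mm; "grasp_force": force on a finger pad.
Only numpy, scipy, OpenCV 4.12 (cv2) and the standard library are available. Lean on these libraries where they do the work, as an engineer would, in place of code of your own. Each camera call takes 0.05 s, during which the arm holds its last target. There are 200 camera calls.

## Working session

There is one attempt and no reset: what is moved stays moved. The work goes in short steps, Python scripts to look and compute and a tool call to move; the robot and the scene stay as the last step left them, time stands still between calls to the robot, and variables do not carry over. Pictures are saved under pics/ and viewed, at most 10 in all, crops included, and the job is handed in when it is done.

Besides the shell and the picture viewer there is one more tool, called after "Request:" as name(argument=value, ...), one argument or row to a line, values as JSON. step_arm: Moves the arm, as the interface text tells. Its arguments: {"type":"object","properties":{"motion":{"type":"array","items":{"type":"object","properties":{"dr":{"type":"array","items":{"type":"number"}},"slide":{"type":"array","items":{"type":"number"}},"jaw":{"type":"number"}}}}},"required":["motion"]}

```bash
mkdir -p pics; python3 - <<'E'
from bench import arm, optics
import cv2, numpy as np
for n in("scene","top"):
    cv2.imwrite(f"pics/{n}0.png",optics.get_image(n)); i=optics.camera_info(n)
    print(n,{k:np.round(np.array(v),3).tolist() for k,v in i.items()})
print(arm.read_state())
E
```

```text
scene {'camera_matrix': [[517.134, 0.0, 277.213], [0.0, 517.134, 213.531], [0.0, 0.0, 1.0]], 'view': [[0.005, 1.0, -0.019, -80.297], [-0.69, 0.018, 0.723, 302.522], [0.723, 0.009, 0.69, -1623.716], [0.0, 0.0, 0.0, 1.0]]}
top {'camera_matrix': [[451.769, 0.0, 277.303], [0.0, 451.769, 210.618], [0.0, 0.0, 1.0]], 'view': [[-0.002, -1.0, -0.003, 95.09], [0.981, -0.002, 0.195, -601.397], [-0.195, -0.003, 0.981, -911.741], [0.0, 0.0, 0.0, 1.0]]}
{'clock': 0.1, 'joints': array([-9.54393409e-01,  3.85498161e-01,  6.78399469e-03, -4.19562756e-04,
       -1.19403539e+00, -2.58609639e-01]), 'joint_vel': array([-0.00118809, -0.00156091,  0.00172492,  0.00212398, -0.00082753,
       -0.00094314]), 'joint_efforts': array([-9.39504498e-04, -3.93320310e+01,  1.88928473e+01,  4.19794008e+00,
       -2.56603016e-03, -7.78762601e-07]), 'position': array([ 218.71639433, -584.92672793,  230.33052836]), 'ee_rot': array([-1.77867705e-01,  9.84053905e-01,  9.67244257e-04, -2.37148620e-04]), 'contact_force': array([-0.05643121,  1.10470936,  0.28528982]), 'wrist_torque': array([ 0.000553  , -0.01222938, -0.07616459]), 'grasp_force': 0.0, 'gripper_width': 85.52323242757844}
```

View pics/scene0.png

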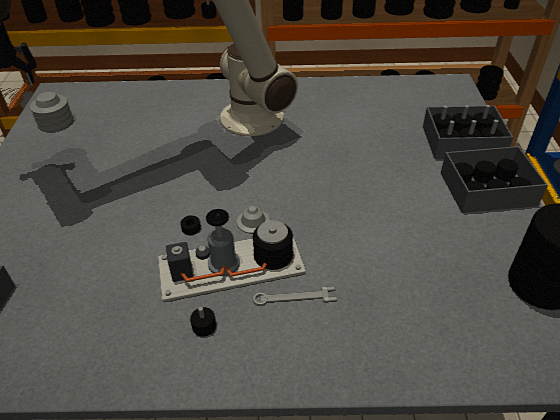

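View pics/top0.png

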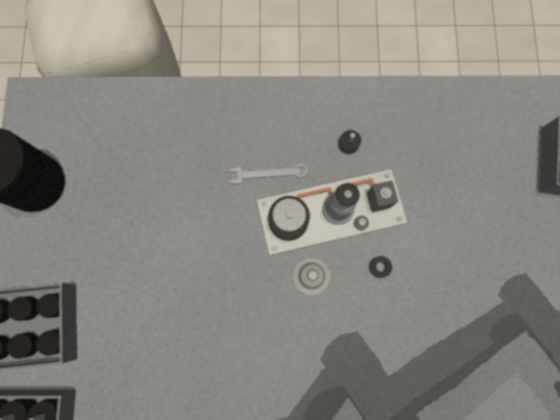

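The scene camera shows the knob top at about (217,216), the bellows top at (272,230) and the collar at (177,249). In the top camera the knob is at about (347,194), the bellows at (289,215) and the collar at (386,193).

```bash
cat > h.py <<'E'
from bench import arm, optics
import numpy as np
from scipy.spatial.transform import Rotation as R
def pt(cam,u,v,z):
    i=optics.camera_info(cam);K=np.array(i["camera_matrix"]);V=np.array(i["view"])
    d=np.linalg.solve(K,[u,v,1])*[1,-1,-1]; d=V[:3,:3].T@d; o=-V[:3,:3].T@V[:3,3]
    return o+d*(z-o[2])/d[2]
def tool(p):
    s=arm.read_state(); return R.from_quat(s["ee_rot"]).inv().apply(np.array(p)-s["position"])
E
python3 - <<'E'
from h import *
for n,z,a,b in(("knob",165,(217,216),(347,194)),("bel",98,(272,230),(289,215)),("col",86,(177,249),(386,193))):
    print(n,pt("scene",*a,z).round(1),pt("top",*b,z).round(1))
k=(pt("scene",217,216,165)+pt("top",347,194,165))/2
print(tool(k+[0,0,35]).round(1))
import cv2
a=optics.get_image("scene")[180:320,140:320];b=optics.get_image("top")[150:270,250:410]
cv2.imwrite("pics/c.png",np.vstack([cv2.resize(a,(360,280),interpolation=2),cv2.resize(b,(360,270),interpolation=2)]))
E
```

```text
knob [617.2 -43.7 165. ] [612.9 -40.6 165. ]
bel [594.5  67.6  98. ] [584.7  69.7  98. ]
col [ 634.7 -135.9   86. ] [ 633.6 -135.    86. ]
[-561.2  369.6   31. ]
```

View pics/c.png

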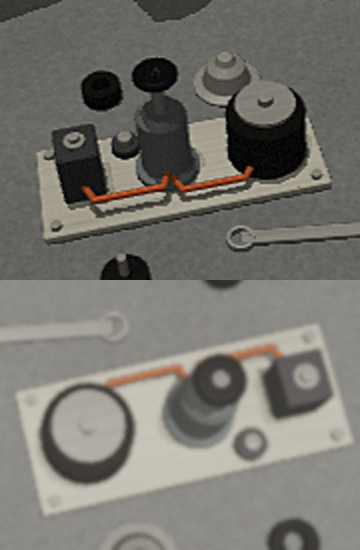

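Request:
step_arm(
  motion=[
    {"dr":[0,0,0],"slide":[-40,26,0],"jaw":0},
    {"dr":[0,0,0],"slide":[-85,56,0],"jaw":0},
    {"dr":[0,0,0],"slide":[-130,86,0],"jaw":0},
    {"dr":[0,0,0],"slide":[-175,116,0],"jaw":0},
    {"dr":[0,0,0],"slide":[-220,146,0],"jaw":0},
    {"dr":[0,0,0],"slide":[-265,176,0],"jaw":0},
    {"dr":[0,0,0],"slide":[-310,206,0],"jaw":0},
    {"dr":[0,0,0],"slide":[-350,231,0],"jaw":0},
  ],
)

```text
clock: 1.2
position: [466.6, -244.6, 231.4]
ee_rot: [-0.178, 0.984, 0.0, 0.0]
contact_force: [0.4, -0.5, -0.1]
gripper_width: -0.2
grasp_force: 0.0
```

```bash
python3 -c "
from h import *
print(tool([615,-42,190]).round(1),arm.read_state()['ee_rot'])"
```

```text
[-210.   137.7   41.4] [-1.78325224e-01  9.83971600e-01  3.12792875e-05  6.12405904e-05]
```

Request:
step_arm(
  motion=[
    {"dr":[0,0,0],"slide":[-40,26,0],"jaw":0},
    {"dr":[0,0,0],"slide":[-85,56,5],"jaw":0},
    {"dr":[0,0,0],"slide":[-130,86,15],"jaw":0},
    {"dr":[0,0,0],"slide":[-170,112,25],"jaw":0},
    {"dr":[0,0,0],"slide":[-200,131,35],"jaw":0},
    {"dr":[0,0,0],"slide":[-210,138,41],"jaw":0},
    {"dr":[0,0,0],"slide":[-210,138,41],"jaw":0},
    {"dr":[0,0,0],"slide":[-210,138,41],"jaw":0},
  ],
)

```text
clock: 2.2
position: [613.7, -44.6, 190.8]
ee_rot: [-0.177, 0.984, -0.0, 0.0]
contact_force: [-0.6, 0.4, 0.2]
gripper_width: 0.1
grasp_force: 0.0
```

```bash
python3 -c "
from h import *
import cv2
a=optics.get_image('scene')[120:300,140:320];b=optics.get_image('top')[120:270,250:410]
cv2.imwrite('pics/d.png',np.hstack([cv2.resize(a,(396,396)),cv2.resize(b,(400,396))]))
print(arm.read_state()['position'])"
```

```text
[613.85104033 -44.66808732 191.09330693]
```

View pics/d.png

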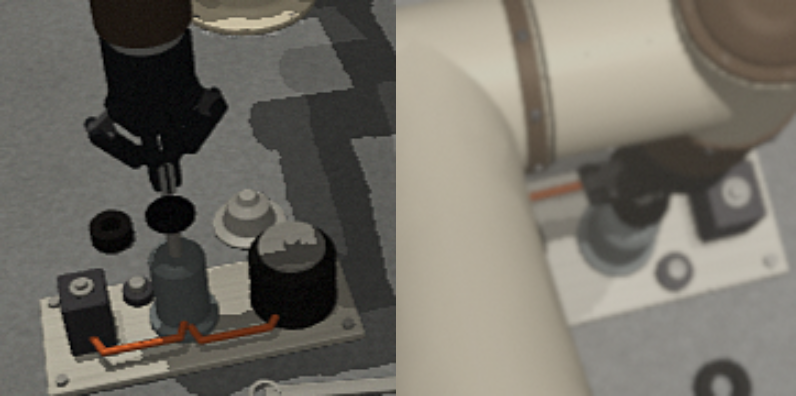

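The scene camera shows the closed fingertips about 25 mm above the knob and centred on it. The top view is partly blocked by the arm. I'll do the first press now.

Request:
step_arm(
  motion=[
    {"dr":[0,0,0],"slide":[0,2,12],"jaw":0},
    {"dr":[0,0,0],"slide":[0,2,22],"jaw":0},
    {"dr":[0,0,0],"slide":[0,2,30],"jaw":0},
    {"dr":[0,0,0],"slide":[0,2,38],"jaw":0},
    {"dr":[0,0,0],"slide":[0,2,46],"jaw":0},
    {"dr":[0,0,0],"slide":[0,2,52],"jaw":0},
    {"dr":[0,0,0],"slide":[0,2,52],"jaw":0},
    {"dr":[0,0,0],"slide":[0,2,52],"jaw":0},
  ],
)

```text
clock: 3.3
position: [612.9, -42.0, 139.8]
ee_rot: [-0.178, 0.984, -0.0, -0.001]
contact_force: [-4.6, 1.2, 10.5]
gripper_width: -0.1
grasp_force: 4.9
```

```bash
python3 -c "
from h import *
import cv2
a=optics.get_image('scene')[180:320,140:320]
cv2.imwrite('pics/e.png',cv2.resize(a,(540,420)))
s=arm.read_state();print(s['position'],s['contact_force'])"
```

```text
[612.870124   -42.05277145 139.86090012] [-5.589789    1.17498917  9.89715096]
```

View pics/e.png

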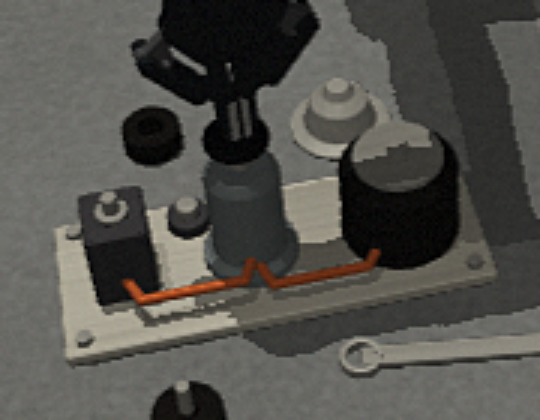

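The knob is down about 25 mm with about 10 N on it, and the pin has risen slightly. I'll go 2 mm deeper, then repeat strokes.

Request:
step_arm(
  motion=[
    {"dr":[0,0,0],"slide":[0,0,2],"jaw":0},
    {"dr":[0,0,0],"slide":[0,0,2],"jaw":0},
    {"dr":[0,0,0],"slide":[0,0,-8],"jaw":0},
    {"dr":[0,0,0],"slide":[0,0,-18],"jaw":0},
    {"dr":[0,0,0],"slide":[0,0,-30],"jaw":0},
    {"dr":[0,0,0],"slide":[0,0,-30],"jaw":0},
    {"dr":[0,0,0],"slide":[0,0,-30],"jaw":0},
    {"dr":[0,0,0],"slide":[0,0,-30],"jaw":0},
  ],
)

```text
clock: 4.35
position: [613.2, -41.8, 167.3]
ee_rot: [-0.178, 0.984, 0.0, -0.001]
contact_force: [0.5, -0.8, 0.2]
gripper_width: 0.1
grasp_force: 0.0
```

Request:
step_arm(
  motion=[
    {"dr":[0,0,0],"slide":[0,0,8],"jaw":0},
    {"dr":[0,0,0],"slide":[0,0,16],"jaw":0},
    {"dr":[0,0,0],"slide":[0,0,24],"jaw":0},
    {"dr":[0,0,0],"slide":[0,0,30],"jaw":0},
    {"dr":[0,0,0],"slide":[0,0,32],"jaw":0},
    {"dr":[0,0,0],"slide":[0,0,32],"jaw":0},
    {"dr":[0,0,0],"slide":[0,0,32],"jaw":0},
    {"dr":[0,0,0],"slide":[0,0,32],"jaw":0},
  ],
)

```text
clock: 5.35
position: [614.1, -41.8, 138.3]
ee_rot: [-0.178, 0.984, -0.0, 0.001]
contact_force: [-3.4, 1.6, 11.0]
gripper_width: -0.0
grasp_force: 5.3
```

Request:
step_arm(
  motion=[
    {"dr":[0,0,0],"slide":[0,0,-10],"jaw":0},
    {"dr":[0,0,0],"slide":[0,0,-20],"jaw":0},
    {"dr":[0,0,0],"slide":[0,0,-32],"jaw":0},
    {"dr":[0,0,0],"slide":[0,0,-32],"jaw":0},
    {"dr":[0,0,0],"slide":[0,0,-32],"jaw":0},
    {"dr":[0,0,0],"slide":[0,0,-32],"jaw":0},
    {"dr":[0,0,0],"slide":[0,0,-32],"jaw":0},
    {"dr":[0,0,0],"slide":[0,0,-32],"jaw":0},
  ],
)

```text
clock: 6.35
position: [613.4, -41.8, 168.0]
ee_rot: [-0.178, 0.984, 0.0, -0.0]
contact_force: [0.9, -0.0, -0.2]
gripper_width: 0.3
grasp_force: 0.0
```

Request:
step_arm(
  motion=[
    {"dr":[0,0,0],"slide":[0,0,8],"jaw":0},
    {"dr":[0,0,0],"slide":[0,0,16],"jaw":0},
    {"dr":[0,0,0],"slide":[0,0,24],"jaw":0},
    {"dr":[0,0,0],"slide":[0,0,30],"jaw":0},
    {"dr":[0,0,0],"slide":[0,0,32],"jaw":0},
    {"dr":[0,0,0],"slide":[0,0,32],"jaw":0},
    {"dr":[0,0,0],"slide":[0,0,32],"jaw":0},
    {"dr":[0,0,0],"slide":[0,0,32],"jaw":0},
  ],
)

```text
clock: 7.35
position: [614.3, -41.8, 138.6]
ee_rot: [-0.178, 0.984, -0.001, 0.001]
contact_force: [-2.4, 1.6, 11.0]
gripper_width: -0.0
grasp_force: 5.3
```

Request:
step_arm(
  motion=[
    {"dr":[0,0,0],"slide":[0,0,-10],"jaw":0},
    {"dr":[0,0,0],"slide":[0,0,-20],"jaw":0},
    {"dr":[0,0,0],"slide":[0,0,-32],"jaw":0},
    {"dr":[0,0,0],"slide":[0,0,-32],"jaw":0},
    {"dr":[0,0,0],"slide":[0,0,-32],"jaw":0},
    {"dr":[0,0,0],"slide":[0,0,-32],"jaw":0},
    {"dr":[0,0,0],"slide":[0,0,-32],"jaw":0},
    {"dr":[0,0,0],"slide":[0,0,-32],"jaw":0},
  ],
)

```text
clock: 8.35
position: [613.4, -41.8, 168.0]
ee_rot: [-0.178, 0.984, 0.0, -0.0]
contact_force: [-0.6, 0.2, 0.1]
gripper_width: 0.3
grasp_force: 0.0
```

Request:
step_arm(
  motion=[
    {"dr":[0,0,0],"slide":[0,0,8],"jaw":0},
    {"dr":[0,0,0],"slide":[0,0,16],"jaw":0},
    {"dr":[0,0,0],"slide":[0,0,24],"jaw":0},
    {"dr":[0,0,0],"slide":[0,0,30],"jaw":0},
    {"dr":[0,0,0],"slide":[0,0,32],"jaw":0},
    {"dr":[0,0,0],"slide":[0,0,32],"jaw":0},
    {"dr":[0,0,0],"slide":[0,0,32],"jaw":0},
    {"dr":[0,0,0],"slide":[0,0,32],"jaw":0},
  ],
)

```text
clock: 9.35
position: [616.3, -41.8, 139.7]
ee_rot: [-0.179, 0.984, -0.001, 0.004]
contact_force: [-0.9, 1.9, 11.5]
gripper_width: 0.4
grasp_force: 5.9
```

Request:
step_arm(
  motion=[
    {"dr":[0,0,0],"slide":[0,0,-10],"jaw":0},
    {"dr":[0,0,0],"slide":[0,0,-20],"jaw":0},
    {"dr":[0,0,0],"slide":[0,0,-32],"jaw":0},
    {"dr":[0,0,0],"slide":[0,0,-32],"jaw":0},
    {"dr":[0,0,0],"slide":[0,0,-32],"jaw":0},
    {"dr":[0,0,0],"slide":[0,0,-32],"jaw":0},
    {"dr":[0,0,0],"slide":[0,0,-32],"jaw":0},
    {"dr":[0,0,0],"slide":[0,0,-32],"jaw":0},
  ],
)

```text
clock: 10.35
position: [613.4, -41.8, 168.0]
ee_rot: [-0.178, 0.984, 0.0, -0.0]
contact_force: [0.1, -1.8, 0.7]
gripper_width: 0.3
grasp_force: 0.0
```

```bash
python3 -c "
from h import *
import cv2
a=optics.get_image('scene')[180:320,140:320]
cv2.imwrite('pics/f.png',cv2.resize(a,(720,560)))
s=arm.read_state();print(s['position'],s['contact_force'])"
```

```text
[613.43695826 -41.76740847 168.10111404] [-0.29545906  0.18861052 -0.24725416]
```

View pics/f.png

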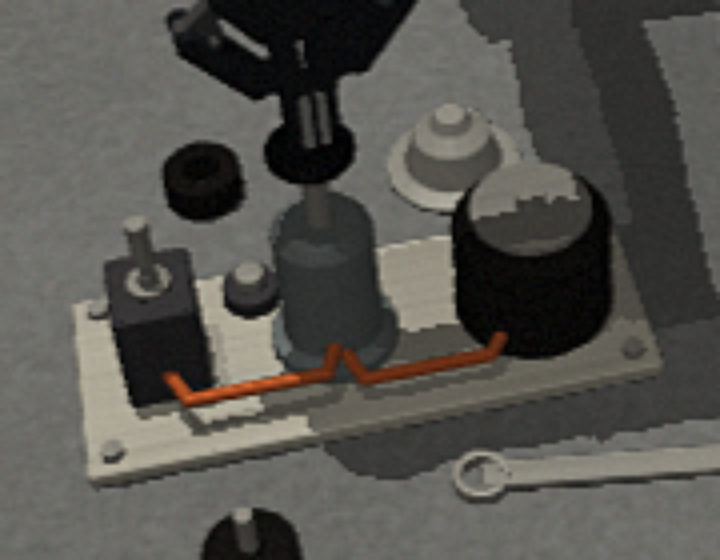

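The pin (crop about (138,220) to (148,280)) is well out and the waist seems to show at its foot. Extra strokes do no harm, so I'll do two more to be sure.

Request:
step_arm(
  motion=[
    {"dr":[0,0,0],"slide":[-2,0,8],"jaw":0},
    {"dr":[0,0,0],"slide":[-2,0,16],"jaw":0},
    {"dr":[0,0,0],"slide":[-2,0,24],"jaw":0},
    {"dr":[0,0,0],"slide":[-2,0,30],"jaw":0},
    {"dr":[0,0,0],"slide":[-2,0,32],"jaw":0},
    {"dr":[0,0,0],"slide":[-2,0,32],"jaw":0},
    {"dr":[0,0,0],"slide":[-2,0,32],"jaw":0},
    {"dr":[0,0,0],"slide":[-2,0,32],"jaw":0},
  ],
)

```text
clock: 11.4
position: [618.3, -41.1, 139.6]
ee_rot: [-0.179, 0.984, -0.001, 0.004]
contact_force: [0.2, -0.2, 9.3]
gripper_width: -0.1
grasp_force: 2.8
```

Request:
step_arm(
  motion=[
    {"dr":[0,0,0],"slide":[0,0,-10],"jaw":0},
    {"dr":[0,0,0],"slide":[0,0,-20],"jaw":0},
    {"dr":[0,0,0],"slide":[0,0,-32],"jaw":0},
    {"dr":[0,0,0],"slide":[0,0,-32],"jaw":0},
    {"dr":[0,0,0],"slide":[0,0,-32],"jaw":0},
    {"dr":[0,0,0],"slide":[0,0,-32],"jaw":0},
    {"dr":[0,0,0],"slide":[0,0,-32],"jaw":0},
    {"dr":[0,0,0],"slide":[0,0,-32],"jaw":0},
  ],
)

```text
clock: 12.4
position: [615.3, -41.1, 168.0]
ee_rot: [-0.178, 0.984, 0.0, -0.0]
contact_force: [0.5, -0.2, 0.2]
gripper_width: 0.0
grasp_force: 0.0
```

Request:
step_arm(
  motion=[
    {"dr":[0,0,0],"slide":[0,0,8],"jaw":0},
    {"dr":[0,0,0],"slide":[0,0,16],"jaw":0},
    {"dr":[0,0,0],"slide":[0,0,24],"jaw":0},
    {"dr":[0,0,0],"slide":[0,0,30],"jaw":0},
    {"dr":[0,0,0],"slide":[0,0,32],"jaw":0},
    {"dr":[0,0,0],"slide":[0,0,32],"jaw":0},
    {"dr":[0,0,0],"slide":[0,0,32],"jaw":0},
    {"dr":[0,0,0],"slide":[0,0,32],"jaw":0},
  ],
)

```text
clock: 13.4
position: [618.2, -41.1, 139.7]
ee_rot: [-0.179, 0.984, -0.001, 0.004]
contact_force: [0.6, -0.5, 7.3]
gripper_width: -0.0
grasp_force: 2.5
```

Request:
step_arm(
  motion=[
    {"dr":[0,0,0],"slide":[0,0,-10],"jaw":0},
    {"dr":[0,0,0],"slide":[0,0,-20],"jaw":0},
    {"dr":[0,0,0],"slide":[0,0,-35],"jaw":0},
    {"dr":[0,0,0],"slide":[0,0,-55],"jaw":0},
    {"dr":[0,0,0],"slide":[0,0,-75],"jaw":0},
    {"dr":[0,0,0],"slide":[0,0,-90],"jaw":0},
    {"dr":[0,0,0],"slide":[0,0,-90],"jaw":0},
    {"dr":[0,0,0],"slide":[0,0,-90],"jaw":0},
  ],
)

```text
clock: 14.4
position: [614.8, -41.0, 225.2]
ee_rot: [-0.178, 0.984, 0.0, -0.001]
contact_force: [-0.4, 0.7, -0.1]
gripper_width: -0.3
grasp_force: 0.0
```

```bash
python3 -c "
from h import *
import cv2
a=optics.get_image('scene')[180:320,140:320]
cv2.imwrite('pics/g.png',cv2.resize(a,(720,560),interpolation=2))
s=arm.read_state();print(s['position'],s['contact_force'])"
```

```text
[614.72024156 -41.05979324 225.07146435] [-0.24188849 -0.40649692 -1.84112993]
```

View pics/g.png

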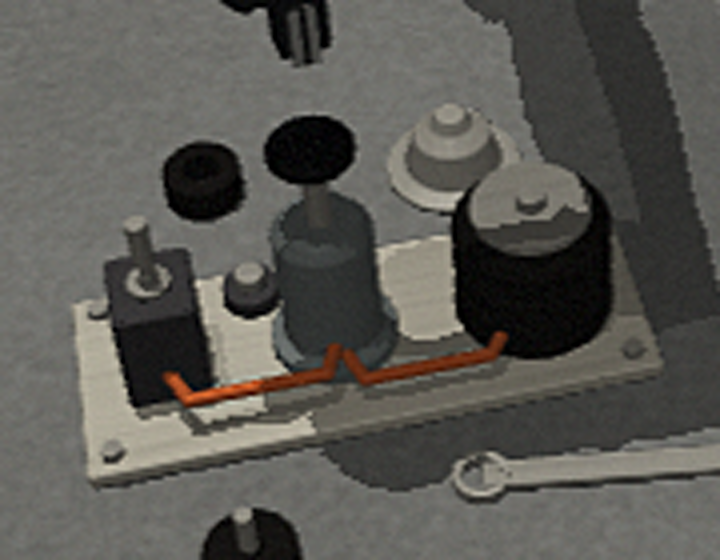

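The knob is up and the pin is out, unchanged by the last two strokes. I'll compare its height with the projected heights.

```bash
python3 - <<'E'
from h import *
import cv2
i=optics.camera_info("scene");K=i["camera_matrix"];V=np.array(i["view"])
c=(pt("scene",177,249,86)+pt("top",386,193,86))/2
for e in(0,24,32,40):
    q=V[:3,:3]@(c+[0,0,e])+V[:3,3]; q=K@(q*[1,-1,-1]); q=q[:2]/q[2]; print(e,q.round(1),((q-[140,180])*4).round(0))
a=optics.get_image('scene')[228:262,162:192]
cv2.imwrite('pics/h.png',cv2.resize(a,(510,578),interpolation=cv2.INTER_NEAREST))
E
```

```text
0 [177.2 248.8] [149. 275.]
24 [175.5 241.1] [142. 244.]
32 [174.9 238.5] [140. 234.]
40 [174.3 235.9] [137. 223.]
```

View pics/h.png

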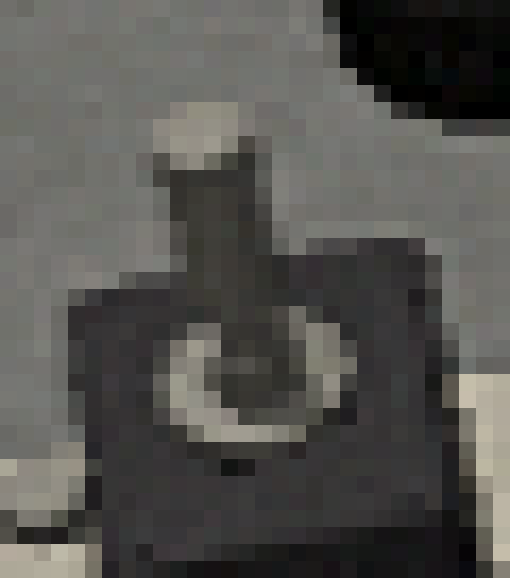

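The pin's top face is at about (173.8, 235.9), which matches the projected 40 mm position, and the waist shows above the collar. The arm is clear of everything, so I'll hand in.

```bash
python3 -c "
from bench import arm
print(arm.job_done())"
```

```text
the job is handed in; nothing more can be done
None
```

I handed in the job with the pin fully out (about 40 mm by camera), its waist showing, the knob let up and the arm clear. The hand-in returned no verdict.

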